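Roll the thick tube offcut to the tape line

ROBOT

A 6-joint arm with a two-finger parallel gripper is mounted at the origin on the work surface; the furniture and walls round the work are solid. World frame = base frame: x ahead of the robot, y to its left, z up, the work surface at z = 0. Lengths are in mm, angles in rad, forces in N, time in s.
With the tool pointing down it reaches from about 350 to 875 mm from the base axis. Payload 4.2 kg.
Tool frame: the origin (TCP) lies on the mounting face of the last link; the fingertips stand 173 mm ahead of it and the grasp point (between the pads) lies grip_point_offset ahead of it (grip_point_offset is the distance from the TCP to the grasp point, in mm); z points along the fingers, y is the line along which they close (so a half turn about z gives the same grasp; the last joint's range is limited). The gripper opens to 85 mm and grips with 20 to 120 N. Pads are 22 mm wide; open, the fingers measure 114 mm over their backs; the gripper's body (76 mm by 85 mm) begins 54 mm behind the grasp point. The pads swing forward as they close: fully open they stand 13 mm farther back than shut.
Start: joints at [-0.975, 0.385, 0.008, 0, -1.194, -0.259], TCP at [206.558, -589.859, 404.712] pointing down, gripper open.
Joint ranges: [-3.14, 3.14], [-1.21, 2.06], [-1.07, 1.41], [-3.16, 2.05], [-2.99, -0.16], [-3.1, 3.1]. Speed limits (rad/s): [2.79, 2.79, 3.14, 3.14, 3.14, 3.14].

INTERFACE

Orientations are given as a unit quaternion [x, y, z, w].
In Python, from bench import read_state, get_image, job_done, recognise, place_of, grip_point_offset gives the robot as it stands. The module is installed in compiled form; this text tells all that it offers.
- The arm moves only by the tool carry_out, never from a script. Its arguments are lists of equal length, an entry for each row: "slide": the shift along the tool's x, y, z in m, a list of three; "roll": the turn about the tool's z in degrees; "claw": the finger opening in m, from 0 to 0.0854. A call has 1 to 8 rows; each row is the pose to reach, as a shift and turn from the pose commanded when the call began, along the tool's axes at that moment; what a row does not reach only later rows make up. A row lasts 1/8 s, in which the tool goes at most 62.5 mm and 10.7 degrees, less where a joint would pass 70% of its speed; a pose out of reach is approached as far as the arm can. A call with a gripper value outside its range is refused whole. The fingers move at their own pace and stop on an object; the grip force is fixed at half the most. Time passes only in rows, so rows that repeat a pose let the fingers close. It gives the time, the measured TCP pose, the force, the opening and the grip force at its end, in the units of the state.
- read_state(): the state, without advancing time (a new reading comes with each control period).
- get_image(name): name is "scene" or "top"; returns a dict with "img" (480x640x3 uint8, red, green, blue), "z_map" (480x640 float32, mm along the optical axis (not along the pixel's ray), 0 where there is no reading), "mtx" (3x3 intrinsics, pixels), "k1" (the pictures are not rectified: a ray, as slopes to the right and down, at radius r is drawn at 1 + k1 r^2 times it, then the intrinsics apply), "world_from_camera" (4x4, takes a point from camera to world coordinates). Camera axes: x right, y up, looking along -z (the intrinsics and any distortion apply to the point x, -y, -z); pixel columns grow to the right and rows downward; lengths in mm; the calibration is good to about 2 mm. A picture is of the moment at which its call begins.
- job_done(): hands the job in; it is judged then, once.
Trained networks look in a picture, given as the dict that the camera call returned (one of the last four; its "shot" number tells which), for a name from the list of things; names that differ only in an ending like _2 or _b are one class to them, and where a whole thing is asked for, a point or a joint stands for the part that bears it (a point fixed in the world has none). Each returns a list of dicts, best first, with "conf" (0 to 1); they miss things now and then, are a little off and sometimes report something else, mostly with a low value. They report only what shows in the picture. A call takes as long as a camera call. They do not tell look-alikes from the thing itself.
- recognise(picture, thing): "at" ([column, row] in pixels, amid what is visible of it).
- place_of(picture, thing): "at" ([column, row] in pixels: a listed point, or the origin of a listed thing).
The state is a dict: "clock": time; "joints": joint angles; "joint_vel": joint speeds; "joint_efforts": joint torques, N m; "position": TCP position; "ee_rot": TCP orientation; "contact_force": force on the tool from outside, world axes, zero at the start; "wrist_torque": the same for the moment, N m; "gripper_width": finger opening in mm; "grasp_force": force on a finger pad.
Only numpy, scipy, OpenCV 4.12 (cv2) and the standard library are available. Lean on these libraries where they do the work, as an engineer would, in place of code of your own. Each camera call takes 0.05 s, during which the arm holds its last target. There are 200 camera calls.

TASK

Two aluminium tube offcuts lie on the bench. Roll the thicker one along the bench, pushing on its top, until it lies along the strip of paper tape, centred over the strip's width, to be marked up there. Do not pick it up or stand it on end, and leave the thinner tube where it is.

Things in the scene. Friction and masses are not known exactly. Their poses are not given: they have to be found in the camera images.
- tube_thick: Thicker aluminium tube offcut, to be rolled: 50 mm diameter, 70 mm long, 0.18 to 0.34 kg, loose, solid to the touch. Origin at its middle, on its axis, 25 mm above the bench; x along the axis, y and z turn as it rolls (z up at the start). Starts parallel to the tape within 3 degrees, 0.10 to 0.17 m to its +y side. Rolls easily; let go at a slow roll (30 mm/s) it stops within some mm.
- tube_thin: Thinner aluminium tube offcut, a bystander to be left where it is: 30 mm diameter, 70 mm long, loose. Origin at its middle, on its axis, 15 mm above the bench; x along its axis. It lies in a lane of its own beside the thick one's: along the tape's direction the tubes' middles are 90 mm or more apart. Which one is nearer to the robot varies.
- tape_line: Straight strip of off-white paper tape stuck flat on the bench: 240 mm long, 20 mm wide, too thin to feel. Origin at the middle of the strip on the bench top; x along its length (away from the robot, turned by up to 20 degrees), y across it, towards the side where the tubes lie at the start.
Mind the look-alikes: they are no part of the job. What is shaped like the tube_thick but yellow is not meant.

How it is judged:
By the outcome, as a careful person would: the job done as asked, in the order asked, and still so for the second after the job is handed in, with the robot touching nothing.
It also fails if it takes over 58 s, if anything falls off the work surface, if the arm or the gripper's body presses on something with over 40 N, if the wrist force passes 120 N, or if a joint passes its speed limit or range.

## Working session

There is one attempt and no reset: what is moved stays moved. The work goes in short steps, Python scripts to look and compute and a tool call to move; the robot and the scene stay as the last step left them, time stands still between calls to the robot, and variables do not carry over. Pictures are saved under pics/ and viewed, at most 10 in all, crops included, and the job is handed in when it is done.

Besides the shell and the picture viewer there is one more tool, called after ">>>" as a command line: name --pt "numbers of a row" for each row, then --argument value for the rest. carry_out: Moves the arm, as the interface text tells. Its arguments: {"type":"object","properties":{"slide":{"type":"array"},"roll":{"type":"array"},"claw":{"type":"array"}},"required":["slide","roll","claw"]}

```bash
mkdir -p pics; cat > h.py <<'E'
import numpy as np, cv2
from bench import *
def ray(p,uv):
    K=np.array(p["mtx"]);k=p["k1"]
    d=np.array([(uv[0]-K[0,2])/K[0,0],(uv[1]-K[1,2])/K[1,1]]);s=d.copy()
    for _ in range(20): s=d/(1+k*(s@s))
    T=np.array(p["world_from_camera"]);return T[:3,3],T[:3,:3]@np.array([s[0],-s[1],-1])
def at_z(p,uv,z):
    o,d=ray(p,uv);return o+d*(z-o[2])/d[2]
def cloud(p):
    K=np.array(p["mtx"]);k=p["k1"];v,u=np.mgrid[:480,:640]
    d=np.stack([(u-K[0,2])/K[0,0],(v-K[1,2])/K[1,1]],-1);s=d.copy()
    for _ in range(20): s=d/(1+k*(s**2).sum(-1,keepdims=True))
    z=p["z_map"];c=np.stack([s[...,0]*z,-s[...,1]*z,-z],-1)
    T=np.array(p["world_from_camera"]);w=c@T[:3,:3].T+T[:3,3];w[z==0]=np.nan;return w
def save(p,n): cv2.imwrite("pics/"+n,p["img"][...,::-1])
E
python3 - <<'E'
from h import *
print(grip_point_offset, read_state())
for c in("top","scene"):
    p=get_image(c);save(p,c+"0.png");print(c,np.round(p["world_from_camera"],2).tolist())
    for t,z in(("tube_thick",25),("tube_thin",15),("tape_line",0)):
        for f in(recognise,place_of):
            print(t,f.__name__ if hasattr(f,'__name__') else '',[(np.round(r["at"]),round(r["conf"],2),at_z(p,r["at"],z).round()) for r in f(p,t)][:4])
E
```

```text
154.70000000000002 {'clock': 0.0, 'joints': array([-9.75383015e-01,  3.85582690e-01,  6.61082348e-03, -5.20769305e-04,
       -1.19402986e+00, -2.58603456e-01]), 'joint_vel': array([-0.00058623, -0.00114859, -0.00046601, -0.0012719 , -0.00184831,
        0.00081251]), 'joint_efforts': array([-1.70329713e-05, -3.92285657e+01,  1.88404298e+01,  4.18599442e+00,
       -4.51949338e-03, -1.79186287e-06]), 'position': array([ 206.51669604, -589.67252917,  403.59628836]), 'ee_rot': array([-1.67515240e-01,  9.85868840e-01,  1.10391844e-03, -2.36398710e-04]), 'contact_force': array([ 0.31656606, -0.59682901,  0.14597809]), 'wrist_torque': array([0.05780103, 0.0053106 , 0.00607251]), 'grasp_force': 0.0, 'gripper_width': 85.62753306718915}
top [[0.01, 0.99, -0.15, 320.57], [-1.0, 0.01, 0.01, 26.37], [0.01, 0.15, 0.99, 898.52], [0.0, 0.0, 0.0, 1.0]]
tube_thick call [(array([313., 188.]), 0.87, array([549.,  39.,  25.])), (array([271., 305.]), 0.58, array([321., 116.,  25.]))]
tube_thick call [(array([295., 246.]), 0.69, array([435.,  72.,  25.])), (array([311., 192.]), 0.66, array([542.,  43.,  
[... 257 characters left out ...]
.]), 0.57, array([502., -87.,   0.]))]
scene [[0.69, 0.33, -0.65, -138.62], [-0.73, 0.29, -0.62, -543.41], [-0.02, 0.9, 0.44, 440.14], [0.0, 0.0, 0.0, 1.0]]
tube_thick call [(array([215., 261.]), 0.9, array([321., 127.,  25.])), (array([351., 232.]), 0.59, array([540.,  37.,  25.]))]
tube_thick call [(array([348., 230.]), 0.82, array([544.,  47.,  25.])), (array([218., 259.]), 0.76, array([329., 128.,  25.]))]
tube_thin call [(array([289., 252.]), 0.71, array([432.,  77.,  15.]))]
tube_thin call [(array([288., 253.]), 0.9, array([428.,  74.,  15.]))]
tape_line call [(array([390., 282.]), 0.85, array([483., -89.,   0.]))]
tape_line call [(array([397., 279.]), 0.78, array([497., -92.,   0.]))]
```

```bash
sleep 1
```

```text
(no output)
```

View pics/top0.png

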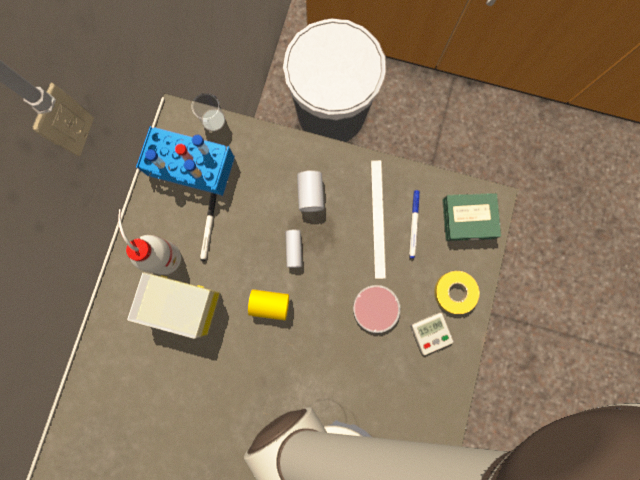

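```bash
python3 - <<'E'
from h import *
p=get_image("top");cv2.imwrite("pics/crop.png",cv2.resize(p["img"][150:340,230:430,::-1],None,fx=3,fy=3))
# tape: bright low-sat region
w=cloud(p);hsv=cv2.cvtColor(p["img"],cv2.COLOR_RGB2HSV)
for q in((376,217),(313,188),(271,305),(291,247),(340,230)): print(q,p["img"][q[1],q[0]],w[q[1],q[0]].round())
# tube top line from cloud near thick
for nm,c,R in(("thick",(544,42),(15,55)),("yellow",(325,124),(15,55)),("thin",(429,76),(10,35))):
    m=(np.hypot(w[...,0]-c[0],w[...,1]-c[1])<60)&(w[...,2]>R[0])&(w[...,2]<R[1]+5)
    P=w[m];mu=P.mean(0);xy=P[:,:2]-mu[:2];e,V=np.linalg.eigh(xy.T@xy);print(nm,len(P),mu.round(1),P[:,2].max(),np.degrees(np.arctan2(V[1,1],V[0,1])), (e/len(P))**.5)
E
```

```text
(376, 217) [253 250 240] [497. -88.   2.]
(313, 188) [240 233 224] [544.  39.  47.]
(271, 305) [254 244   0] [321. 114.  47.]
(291, 247) [249 244 236] [431.  80.  30.]
(340, 230) [153 138 109] [471. -16.  -1.]
thick 904 [543.2  45.2  43.6] 53.0070562023958 -175.4836239183412 [14.11175298 20.6700886 ]
yellow 1006 [321.3 120.8  43.5] 51.762572349310744 82.88658019454391 [14.04769587 20.39434307]
thin 544 [430.7  76.6  25.7] 32.644029336467725 -176.9089333904294 [ 8.45985045 20.38412286]
```

Candidates for the thick tube in the top image are the grey thick cylinder at (311,191), the yellow look-alike at (269,305) and the thin tube at (294,248). I choose the grey one at (311,191). The tape runs from (376,161) to (380,277).

View pics/crop.png

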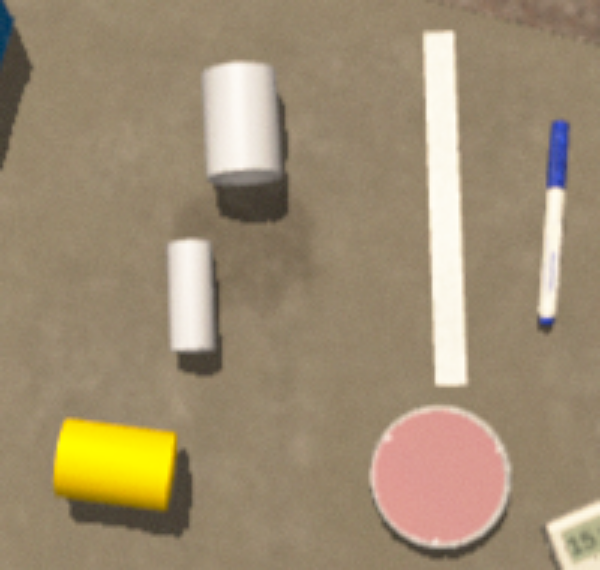

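```bash
cat > m.py <<'E'
from h import *
def tape(p):
    im=p["img"].astype(int);m=np.zeros((480,640),np.uint8);m[150:290,362:392]=im[150:290,362:392].min(-1)>205
    n,l,s,c=cv2.connectedComponentsWithStats(m);i=1+s[1:,4].argmax();ys,xs=np.nonzero(l==i)
    W=np.array([at_z(p,(x,y),0)[:2] for x,y in zip(xs,ys)])
    (r)=cv2.minAreaRect(W.astype(np.float32));mu=np.array(r[0]);xy=W-W.mean(0);e,V=np.linalg.eigh(xy.T@xy);d=V[:,1]*np.sign(V[0,1]);return mu,W.mean(0),d,r
def tube(p,c,R):
    w=cloud(p);m=(np.hypot(w[...,0]-c[0],w[...,1]-c[1])<R*2.4)&(w[...,2]>R*1.2)&(w[...,2]<2*R+8)
    P=w[m];
    from scipy.optimize import least_squares
    def f(q):
        n=np.array([-np.sin(q[1]),np.cos(q[1])]);return np.hypot((P[:,:2]-c)@n-q[0],P[:,2]-q[2])-R
    s=least_squares(f,[0,np.radians(-5+0),R],loss="soft_l1");q=s.x
    n=np.array([-np.sin(q[1]),np.cos(q[1])]);d=np.array([n[1],-n[0]]);t=(P[:,:2]-c)@d
    return np.array(c)+n*q[0]+d*(np.percentile(t,1)+np.percentile(t,99))/2,np.degrees(q[1]),q[2],np.percentile(t,99)-np.percentile(t,1)
if __name__=="__main__":
    import sys
    p=get_image("top");mu,mean,d,r=tape(p);n=np.array([-d[1],d[0]]);print("tape",mu,mean,np.degrees(np.arctan2(d[1],d[0])),r)
    c=[float(a) for a in sys.argv[1:3]] or [544,44]
    t=tube(p,c,25);print("thick",t,"along,across",(t[0]-mean)@d,(t[0]-mean)@n)
    if len(sys.argv)<4: t=tube(p,(430,77),15);print("thin",t,(t[0]-mean)@d,(t[0]-mean)@n)
E
python3 m.py
```

```text
tape [496.08343506 -91.36915588] [493.20427454 -91.25311874] 1.419527808495917 ((496.08343505859375, -91.36915588378906), (237.5231170654297, 19.479734420776367), 1.4592121839523315)
thick (array([544.02144664,  45.49066782]), np.float64(3.9076455171208715), np.float64(23.95336637846297), np.float64(69.37392910238137)) along,across 54.18911662607334 135.44293181787683
thin (array([430.81427209,  76.92029335]), np.float64(2.9914639029001067), np.float64(14.012938599163771), np.float64(67.52163847553274)) -58.204712210424034 169.66738170834483
```

The crop shows the grey thick tube at crop (243,122), with no mark of being a look-alike, and the yellow one is well apart. Plan: put the finger line along the tube axis and make short strokes on the top towards -y (tool +x).

>>> carry_out --pt "-0.033 0.031 0" --pt "-0.066 0.062 0" --pt "-0.1 0.093 0" --pt "-0.133 0.125 0" --pt "-0.166 0.156 0" --pt "-0.2 0.187 0" --pt "-0.233 0.218 0" --pt "-0.266 0.249 0" --roll '[-9,-18,-27,-36,-46,-55,-64,-73]' --claw '[0.035,0.035,0.035,0.035,0.035,0.035,0.035,0.035]'

```text
clock: 1.8
position: [375.8, -265.6, 405.0]
ee_rot: [0.723, -0.691, 0.0, -0.0]
contact_force: [0.6, -0.5, -0.4]
gripper_width: 34.8
grasp_force: 0.0
```

>>> carry_out --pt "-0.045 -0.026 0" --pt "-0.09 -0.052 0" --pt "-0.135 -0.078 0" --pt "-0.18 -0.104 0" --pt "-0.225 -0.13 0" --pt "-0.27 -0.155 0.05" --pt "-0.3157 -0.1815 0.1" --pt "-0.3157 -0.1815 0.13" --roll '[0,0,0,0,0,0,0,0]' --claw '[0.035,0.035,0.035,0.035,0.035,0.035,0.035,0.035]'

```text
clock: 2.8
position: [545.1, 58.1, 273.7]
ee_rot: [0.722, -0.692, 0.001, -0.001]
contact_force: [0.3, 0.7, -0.2]
gripper_width: 34.7
grasp_force: 0.0
```

>>> carry_out --pt "0 0 0.005" --pt "0 0 0.01" --pt "0 0 0.015" --pt "0 0 0.02" --pt "0 0 0.025" --pt "0 0 0.03" --pt "0 0 0.03" --pt "0 0 0.03" --roll '[0,0,0,0,0,0,0,0]' --claw '[0.035,0.035,0.035,0.035,0.035,0.035,0.035,0.035]'

```text
clock: 3.8
position: [544.1, 55.8, 244.7]
ee_rot: [0.721, -0.693, 0.0, -0.0]
contact_force: [0.2, -0.4, 0.6]
gripper_width: 35.2
grasp_force: 0.0
```

>>> carry_out --pt "0 0 0.006" --pt "0 0 0.012" --pt "0 0 0.017" --pt "0 0 0.019" --pt "0 0 0.02" --pt "0 0 0.021" --pt "0 0 0.022" --pt "0 0 0.022" --roll '[0,0,0,0,0,0,0,0]' --claw '[0.035,0.035,0.035,0.035,0.035,0.035,0.035,0.035]'

```text
clock: 4.8
position: [544.0, 55.8, 222.7]
ee_rot: [0.721, -0.693, 0.0, -0.0]
contact_force: [-0.1, 0.1, -0.3]
gripper_width: 35.1
grasp_force: 0.0
```

```bash
python3 - <<'E'
from h import *
p=get_image("scene");cv2.imwrite("pics/s1.png",cv2.resize(p["img"][120:300,250:470,::-1],None,fx=3,fy=3))
E
```

```text
(no output)
```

View pics/s1.png

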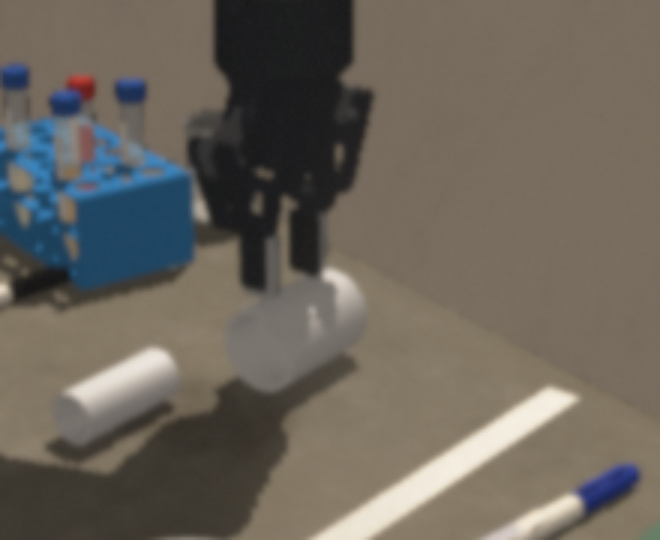

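Fingers stand just above the tube's top (crop (255,280) and (305,270)). I lower further with a guard.

>>> carry_out --pt "0.002 0 0" --pt "0.002 0 0.001" --pt "0.002 0 0.002" --pt "0.002 0 0.003" --pt "0.002 0 0.003" --roll '[0,0,0,0,0]' --claw '[0.035,0.035,0.035,0.035,0.035]'

```text
clock: 5.48
position: [544.2, 53.7, 222.2]
ee_rot: [0.721, -0.692, 0.001, -0.0]
contact_force: [-4.8, -0.4, 13.6]
gripper_width: 35.3
grasp_force: 7.5
```

>>> carry_out --pt "0.004 0 0" --pt "0.01 0 0" --pt "0.016 0 0" --pt "0.022 0 0" --pt "0.028 0 0" --pt "0.032 0 0" --pt "0.034 0 0" --pt "0.034 0 0" --roll '[0,0,0,0,0,0,0,0]' --claw '[0.035,0.035,0.035,0.035,0.035,0.035,0.035,0.035]'

```text
clock: 6.48
position: [546.1, 19.6, 222.0]
ee_rot: [0.721, -0.692, 0.001, -0.001]
contact_force: [-2.8, -0.4, 11.6]
gripper_width: 35.2
grasp_force: 6.1
```

>>> carry_out --pt "0 0 -0.012" --pt "-0.04 0 -0.06" --pt "-0.09 0 -0.06" --pt "-0.14 0 -0.06" --pt "-0.14 0 -0.06" --roll '[0,0,0,0,0]' --claw '[0.035,0.035,0.035,0.035,0.035]'

```text
clock: 7.1
position: [539.8, 162.7, 280.1]
ee_rot: [0.723, -0.691, 0.0, -0.001]
contact_force: [1.0, 0.2, -0.9]
gripper_width: 35.4
grasp_force: 0.0
```

```bash
python3 m.py 544 30
```

```text
tape [496.04925537 -91.12815094] [493.135387   -91.23082999] 1.40835645008843 ((496.04925537109375, -91.1281509399414), (237.46636962890625, 18.92426872253418), 1.456857442855835)
thick (array([544.99765301,  28.43952563]), np.float64(3.8153645829947864), np.float64(23.924840096994707), np.float64(69.12271652515275)) along,across 54.78785507660912 118.35953524935498
thin (array([430.72117985,  77.11608806]), np.float64(3.049971235742869), np.float64(14.069053929345193), np.float64(67.77757621460245)) -58.257725294364725 169.83007834978693
```

>>> carry_out --pt "0.05 0 0" --pt "0.1 0 0" --pt "0.121 0 0.02" --pt "0.121 0 0.05" --pt "0.121 0 0.056" --pt "0.121 0 0.058" --pt "0.121 0 0.06" --roll '[-1,-2,-2,-2,-2,-2,-2]' --claw '[0.035,0.035,0.035,0.035,0.035,0.035,0.035]'

```text
clock: 8.02
position: [544.0, 38.2, 222.1]
ee_rot: [0.733, -0.68, -0.0, 0.002]
contact_force: [-8.8, 0.3, 20.8]
gripper_width: 35.0
grasp_force: 10.7
```

>>> carry_out --pt "0.004 0 0" --pt "0.011 0 0" --pt "0.018 0 0" --pt "0.025 0 0" --pt "0.032 0 0" --pt "0.037 0 0" --pt "0.04 0 0" --pt "0.04 0 0" --roll '[0.2,0.8,1.4,2.0,2.6,3.2,3.5,3.5]' --claw '[0.035,0.035,0.035,0.035,0.035,0.035,0.035,0.035]'

```text
clock: 9.02
position: [547.5, -1.7, 221.8]
ee_rot: [0.712, -0.702, 0.0, 0.0]
contact_force: [-3.2, -2.0, 8.3]
gripper_width: 35.3
grasp_force: 4.1
```

>>> carry_out --pt "0 0 -0.012" --pt "-0.04 0 -0.06" --pt "-0.09 0 -0.06" --pt "-0.14 0 -0.06" --pt "-0.14 0 -0.06" --roll '[0,0,0,0,0]' --claw '[0.035,0.035,0.035,0.035,0.035]'

```text
clock: 9.65
position: [546.0, 142.0, 281.2]
ee_rot: [0.714, -0.701, 0.001, -0.002]
contact_force: [-0.4, 0.1, -0.8]
gripper_width: 35.0
grasp_force: 0.0
```

```bash
python3 m.py 544 8 1; python3 -c "
from h import *
s=read_state();print(s['position'],s['ee_rot'])"
```

```text
tape [496.04925537 -91.12815094] [493.02476757 -91.23301905] 1.4091425638267543 ((496.04925537109375, -91.1281509399414), (237.46636962890625, 18.92426872253418), 1.456857442855835)
thick (array([548.52280888,   9.35317221]), np.float64(0.8148893745305761), np.float64(23.923056273843528), np.float64(69.38622971551868)) along,across 57.9548427454985 99.19098075997438
[545.78613886 140.45856801 280.73946798] [ 7.13014991e-01 -7.01148263e-01  2.56596712e-04 -8.18901102e-04]
```

>>> carry_out --pt "0.05 0 0" --pt "0.1 -0.002 0" --pt "0.121 -0.002 0.02" --pt "0.121 -0.002 0.05" --pt "0.121 -0.002 0.056" --pt "0.121 -0.002 0.058" --pt "0.121 -0.002 0.06" --roll '[0,0,0,0,0,0,0]' --claw '[0.035,0.035,0.035,0.035,0.035,0.035,0.035]'

```text
clock: 10.58
position: [549.5, 17.9, 222.2]
ee_rot: [0.712, -0.702, 0.0, 0.0]
contact_force: [-7.2, -0.6, 19.4]
gripper_width: 35.0
grasp_force: 9.2
```

>>> carry_out --pt "0.004 0 0" --pt "0.011 0 0" --pt "0.018 0 0" --pt "0.025 0 0" --pt "0.032 0 0" --pt "0.037 0 0" --pt "0.04 0 0" --pt "0.04 0 0" --roll '[0,0,-0.1,-0.2,-0.3,-0.4,-0.5,-0.5]' --claw '[0.035,0.035,0.035,0.035,0.035,0.035,0.035,0.035]'

```text
clock: 11.58
position: [550.1, -22.1, 221.6]
ee_rot: [0.715, -0.699, 0.001, -0.0]
contact_force: [-3.5, -1.9, 7.1]
gripper_width: 35.1
grasp_force: 3.6
```

>>> carry_out --pt "0 0 -0.015" --pt "-0.008 0 -0.015" --pt "-0.02 0 -0.015" --pt "-0.02 0 -0.015" --pt "-0.02 0 -0.005" --pt "-0.02 0 -0.002" --pt "-0.02 0 0" --pt "-0.02 0 0" --roll '[0,0,0,0,0,0,0,0]' --claw '[0.035,0.035,0.035,0.035,0.035,0.035,0.035,0.035]'

```text
clock: 12.58
position: [549.5, -2.5, 222.1]
ee_rot: [0.715, -0.699, 0.0, 0.001]
contact_force: [-6.0, 0.5, 19.8]
gripper_width: 34.8
grasp_force: 9.8
```

>>> carry_out --pt "0.004 0 0" --pt "0.011 0 0" --pt "0.018 0 0" --pt "0.025 0 0" --pt "0.032 0 0" --pt "0.037 0 0" --pt "0.04 0 0" --pt "0.04 0 0" --roll '[0,0,0,0,0,0,0,0]' --claw '[0.035,0.035,0.035,0.035,0.035,0.035,0.035,0.035]'

```text
clock: 13.58
position: [550.4, -43.1, 221.2]
ee_rot: [0.715, -0.699, 0.0, 0.001]
contact_force: [-4.2, -2.8, 13.0]
gripper_width: 34.8
grasp_force: 6.7
```

>>> carry_out --pt "0 0 -0.012" --pt "-0.04 0 -0.06" --pt "-0.09 0 -0.06" --pt "-0.14 0 -0.06" --pt "-0.14 0 -0.06" --roll '[0,0,0,0,0]' --claw '[0.035,0.035,0.035,0.035,0.035]'

```text
clock: 14.2
position: [547.3, 100.7, 279.6]
ee_rot: [0.717, -0.698, 0.0, -0.0]
contact_force: [0.4, 0.7, 1.0]
gripper_width: 35.2
grasp_force: 0.0
```

```bash
python3 m.py 548 -30 1; python3 -c "
from h import *
s=read_state();print(s['position'],s['ee_rot'])"
```

```text
tape [496.04925537 -91.12815094] [493.135387   -91.23082999] 1.40835645008843 ((496.04925537109375, -91.1281509399414), (237.46636962890625, 18.92426872253418), 1.456857442855835)
thick (array([549.44147933, -30.31174367]), np.float64(1.4342605225799647), np.float64(24.05200061654414), np.float64(69.49827284305823)) along,across 57.78635134870297 59.51679350585377
[547.11343854  99.29697383 279.37775438] [ 7.15928848e-01 -6.98173182e-01 -1.98204617e-04  2.31199185e-04]
```

>>> carry_out --pt "0.05 0 0" --pt "0.1 0 0" --pt "0.12 0 0.02" --pt "0.12 0 0.05" --pt "0.12 0 0.056" --pt "0.12 0 0.058" --pt "0.12 0 0.06" --roll '[0,0,0,0,0,0,0]' --claw '[0.035,0.035,0.035,0.035,0.035,0.035,0.035]'

```text
clock: 15.12
position: [548.9, -23.0, 222.2]
ee_rot: [0.715, -0.699, -0.001, 0.003]
contact_force: [-11.3, -0.0, 24.0]
gripper_width: 35.0
grasp_force: 12.3
```

>>> carry_out --pt "0.004 0 0" --pt "0.011 0 0" --pt "0.018 0 0" --pt "0.025 0 0" --pt "0.032 0 0" --pt "0.037 0 0" --pt "0.04 0 0" --pt "0.04 0 0" --roll '[0,0,0,0,0,0,0,0]' --claw '[0.035,0.035,0.035,0.035,0.035,0.035,0.035,0.035]'

```text
clock: 16.12
position: [549.7, -63.1, 221.3]
ee_rot: [0.715, -0.699, -0.001, 0.002]
contact_force: [-5.0, -1.4, 8.4]
gripper_width: 35.2
grasp_force: 4.6
```

>>> carry_out --pt "0 0 -0.015" --pt "-0.008 0 -0.015" --pt "-0.02 0 -0.015" --pt "-0.02 0 -0.015" --pt "-0.02 0 -0.005" --pt "-0.02 0 -0.002" --pt "-0.02 0 0" --pt "-0.02 0 0" --roll '[0,0,0,0,0,0,0,0]' --claw '[0.035,0.035,0.035,0.035,0.035,0.035,0.035,0.035]'

```text
clock: 17.12
position: [550.5, -42.5, 222.1]
ee_rot: [0.715, -0.699, 0.0, 0.001]
contact_force: [-6.6, 0.3, 18.9]
gripper_width: 34.8
grasp_force: 9.6
```

>>> carry_out --pt "0.004 0 0" --pt "0.011 0 0" --pt "0.018 0 0" --pt "0.025 0 0" --pt "0.032 0 0" --pt "0.037 0 0" --pt "0.04 0 0" --pt "0.04 0 0" --roll '[0,0,0,0,0,0,0,0]' --claw '[0.035,0.035,0.035,0.035,0.035,0.035,0.035,0.035]'

```text
clock: 18.12
position: [551.5, -83.0, 221.3]
ee_rot: [0.715, -0.699, 0.001, 0.0]
contact_force: [-2.9, -1.6, 12.9]
gripper_width: 35.2
grasp_force: 6.5
```

>>> carry_out --pt "0 0 -0.012" --pt "-0.04 0 -0.06" --pt "-0.09 0 -0.06" --pt "-0.14 0 -0.06" --pt "-0.14 0 -0.06" --roll '[0,0,0,0,0]' --claw '[0.035,0.035,0.035,0.035,0.035]'

```text
clock: 18.75
position: [548.2, 60.7, 279.7]
ee_rot: [0.717, -0.697, -0.0, -0.0]
contact_force: [0.4, -0.3, -0.3]
gripper_width: 35.0
grasp_force: 0.0
```

```bash
python3 m.py 549 -70 1; python3 -c "
from h import *
s=read_state();print(s['position'],s['ee_rot'])"
```

```text
tape [435.55221558 -92.5912323 ] [433.04151212 -92.75597591] 1.0620199585320882 ((435.5522155761719, -92.59123229980469), (116.31080627441406, 18.701387405395508), 1.1825830936431885)
thick (array([550.43934464, -70.40788872]), np.float64(1.6923569542381605), np.float64(23.92762239744535), np.float64(69.25967243694464)) along,across 117.79188040994067 20.168316508175852
[548.03208791  59.34155119 279.45512314] [ 7.15999418e-01 -6.98100811e-01 -1.99236937e-04  2.27995198e-04]
```

>>> carry_out --pt "0.05 0 0" --pt "0.1 -0.001 0" --pt "0.12 -0.001 0.02" --pt "0.12 -0.001 0.05" --pt "0.12 -0.001 0.056" --pt "0.12 -0.001 0.058" --pt "0.12 -0.001 0.06" --roll '[0,0,0,0,0,0,0]' --claw '[0.035,0.035,0.035,0.035,0.035,0.035,0.035]'

```text
clock: 19.68
position: [550.7, -62.9, 222.1]
ee_rot: [0.715, -0.699, -0.001, 0.003]
contact_force: [-11.7, -0.7, 24.0]
gripper_width: 35.3
grasp_force: 12.0
```

>>> carry_out --pt "0.004 0 0" --pt "0.011 0 0" --pt "0.018 0 0" --pt "0.025 0 0" --pt "0.031 0 0" --pt "0.036 0 0" --pt "0.039 0 0" --pt "0.039 0 0" --roll '[0,0,0.1,0.2,0.3,0.3,0.3,0.3]' --claw '[0.035,0.035,0.035,0.035,0.035,0.035,0.035,0.035]'

```text
clock: 20.68
position: [551.8, -102.0, 221.4]
ee_rot: [0.713, -0.701, -0.001, 0.002]
contact_force: [-5.7, -1.2, 9.3]
gripper_width: 35.2
grasp_force: 4.5
```

>>> carry_out --pt "0 0 -0.012" --pt "-0.04 0 -0.06" --pt "-0.09 0 -0.06" --pt "-0.14 0 -0.06" --pt "-0.14 0 -0.06" --roll '[0,0,0,0,0]' --claw '[0.035,0.035,0.035,0.035,0.035]'

```text
clock: 21.3
position: [550.8, 41.9, 281.1]
ee_rot: [0.715, -0.699, 0.001, -0.001]
contact_force: [-0.3, -1.1, 0.3]
gripper_width: 35.4
grasp_force: 0.0
```

```bash
cat > f.py <<'E'
from m import *
p=get_image("top");t=tube(p,(550,-90),25);mu=np.array([493.1,-91.23]);a=np.radians(1.41);n=np.array([-np.sin(a),np.cos(a)])
print(t,"across",(t[0]-mu)@n);t=tube(p,(430,77),15);print("thin",t[:2]);cv2.imwrite("pics/fin.png",cv2.resize(p["img"][150:290,280:440,::-1],None,fx=4,fy=4))
q=tape(p);W=q[1];print("visible tape across",(W-mu)@n,q[3])
E
python3 f.py
```

```text
(array([551.79037031, -89.34788553]), np.float64(2.10424404362206), np.float64(23.982850337889012), np.float64(69.01503301522067)) across 0.43737067757819703
thin (array([430.74169945,  77.06705973]), np.float64(2.8439260654462104))
visible tape across 0.005386204115598719 ((433.59088134765625, -92.63172149658203), (112.38732147216797, 18.701387405395508), 1.182582974433899)
```

View pics/fin.png

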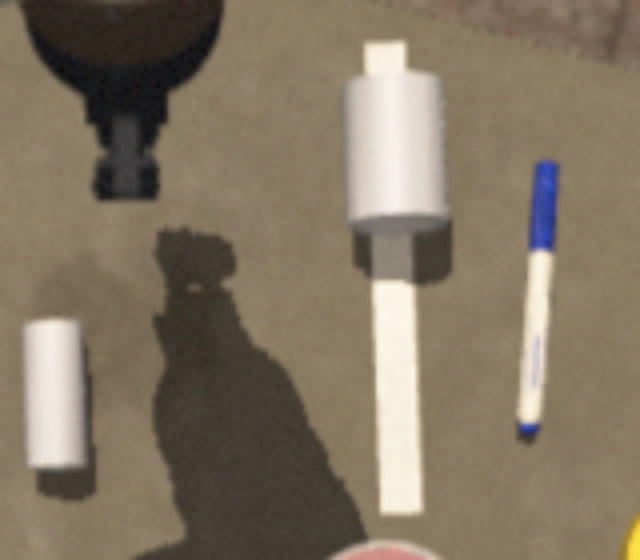

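The tube lies over the tape (crop (397,150)), 0.4 mm off the strip's centre and within 1° of its direction. The thin tube at (55,393) has not moved, and the gripper is clear.

```bash
python3 -c "
from bench import *
print(job_done())"
```

```text
the job is handed in; nothing more can be done
None
```

The thick grey tube was rolled by its top onto the tape and measured about 0.4 mm off centre and 0.7° off the strip's line; the thin tube stayed where it was, and the job was handed in at about 21 s.

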